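Load the mail printer's ink carriage in mirrored order

TASK

Move the four ink cartridges from the coloured nests of the parking dock into the four bays of the grey print carriage, in reverse order: the cartridge at the left end of the dock goes into the bay at the right end of the carriage, the second from the left into the second bay from the right, and so on. Stand each one upright and square on the floor of its own bay and keep the cartridges upright all the way so that they do not leak.

Things in the scene. Friction and masses are not known exactly. Their poses are not given: they have to be found in the camera images.
- cart_cyan: The cyan ink cartridge: loose upright block all in cyan, 40 (its x) x 24 (its y) x 72 mm tall, about 90 g. The plain sides to grip are the two 24 mm wide faces, 40 mm apart along its x, flat from 10 to 60 mm height (the 10 mm cap above is 34 x 18 mm, the 8 mm foot below is black, 36 x 20 mm). Origin: centre of its underside; z up. It may stand up to about 0.15 rad askew of its nest. Either way round is fine when placed.
- cart_magenta: The magenta ink cartridge: loose upright block all in magenta, 40 (its x) x 24 (its y) x 72 mm tall, about 90 g. The plain sides to grip are the two 24 mm wide faces, 40 mm apart along its x, flat from 10 to 60 mm height (the 10 mm cap above is 34 x 18 mm, the 8 mm foot below is black, 36 x 20 mm). Origin: centre of its underside; z up. It may stand up to about 0.15 rad askew of its nest. Either way round is fine when placed.
- cart_yellow: The yellow ink cartridge: loose upright block all in yellow, 40 (its x) x 24 (its y) x 72 mm tall, about 90 g. The plain sides to grip are the two 24 mm wide faces, 40 mm apart along its x, flat from 10 to 60 mm height (the 10 mm cap above is 34 x 18 mm, the 8 mm foot below is black, 36 x 20 mm). Origin: centre of its underside; z up. It may stand up to about 0.15 rad askew of its nest. Either way round is fine when placed.
- cart_black: The black ink cartridge: loose upright block all in black, 40 (its x) x 24 (its y) x 72 mm tall, about 90 g. The plain sides to grip are the two 24 mm wide faces, 40 mm apart along its x, flat from 10 to 60 mm height (the 10 mm cap above is 34 x 18 mm, the 8 mm foot below is black, 36 x 20 mm). Origin: centre of its underside; z up. It may stand up to about 0.15 rad askew of its nest. Either way round is fine when placed.
- nest_cyan: The cyan cartridge's parking nest on the dock (pale cyan), where that cartridge stands at the start: fixed open tray 62 (x) x 48 (y) x 16 mm high, walls and floor 5 mm. Origin: centre of its underside, 12 mm above the table; the cartridge's underside rests 5 mm above it. The nests sit on the dock in any order, which is the row's starting order. They never move.
- nest_magenta: The magenta cartridge's parking nest on the dock (pale magenta), where that cartridge stands at the start: fixed open tray 62 (x) x 48 (y) x 16 mm high, walls and floor 5 mm. Origin: centre of its underside, 12 mm above the table; the cartridge's underside rests 5 mm above it. The nests sit on the dock in any order, which is the row's starting order. They never move.
- nest_yellow: The yellow cartridge's parking nest on the dock (pale yellow), where that cartridge stands at the start: fixed open tray 62 (x) x 48 (y) x 16 mm high, walls and floor 5 mm. Origin: centre of its underside, 12 mm above the table; the cartridge's underside rests 5 mm above it. The nests sit on the dock in any order, which is the row's starting order. They never move.
- nest_black: The black cartridge's parking nest on the dock (mid grey), where that cartridge stands at the start: fixed open tray 62 (x) x 48 (y) x 16 mm high, walls and floor 5 mm. Origin: centre of its underside, 12 mm above the table; the cartridge's underside rests 5 mm above it. The nests sit on the dock in any order, which is the row's starting order. They never move.
- dock: The parking dock (source rack): fixed bare aluminium plate 90 (x) x 240 (y) x 12 mm on the table, carrying the four nests in a row along its y axis at y = -78, -26, +26, +78 mm. Origin: centre of its underside on the table; y points to the robot's left (give or take 0.3 rad), so +y is the left end of the row as the robot sees it. It may stand left or right of the carriage.
- carriage: The print carriage (destination rack): fixed grey block with blue end plates on two steel rods, 72 (x) x 212 (y) mm, 44 mm high. Origin: centre of its underside on the table; y points to the robot's left (give or take 0.3 rad). Four open-topped bays in a row along y, centred at x = 0 and y = -78, -26, +26, +78 mm; each bay is 56 (x) x 40 (y) mm inside, its floor 30 mm and its walls' top 44 mm above the origin. A cartridge stands in a bay with its x along the carriage's x.
Things that resemble listed ones, but are neither listed nor needed, are in the scene too. Of the things like the cart_cyan, leave any that is green; of the rest the smaller one is meant.

How it is judged:
By the outcome, as a careful person would: the job done as asked, in the order asked, and still so for the second after the job is handed in, with the robot touching nothing.
It also fails if it takes over 112 s, if anything falls off the work surface, if the arm or the gripper's body presses on something with over 40 N, if the wrist force passes 120 N, or if a joint passes its speed limit or range.

ROBOT

A 6-joint arm with a two-finger parallel gripper is mounted at the origin on the work surface. World frame = base frame: x ahead of the robot, y to its left, z up, the work surface at z = 0. Lengths are in m, angles in degrees, forces in N, time in s.
With the tool pointing down it reaches from about 0.25 to 0.725 m from the base axis. Payload 9.7 kg.
Tool frame: the origin (TCP) lies midway between the tips of the shut fingers; the grasp point (between the pads) lies 19 mm behind it (grip_point_offset is the distance from the TCP to the grasp point, in m); y points along the fingers, z is the direction in which the jaws open and shut, and the axes are right-handed (so a half turn about y gives the same grasp; the last joint's range is limited). The gripper opens to 85 mm and grips with 20 to 120 N. Pads are 22 mm wide; open, the fingers measure 114 mm over their backs; the gripper's body (76 mm by 85 mm) begins 54 mm behind the grasp point. The pads swing forward as they close: fully open they stand 13 mm farther back than shut.
Start: joints at [-75.63, 4.979, 10.078, 95.1, 0, 90], TCP at [0.136, -0.533, 0.231] pointing down, gripper open.
Joint ranges: [-179.16, 179.16], [-48.56, 103.87], [-65.8, 70.77], [-126.05, 130.52], [-82.76, 87.17], [-180, 180]. Speed limits (degrees/s): [127.2, 127.2, 147.25, 180, 180, 180].

INTERFACE

Orientations are given as [roll, pitch, yaw] about the fixed x, y, z axes, in that order (R = Rz(yaw) Ry(pitch) Rx(roll)).
In Python, from workcell import get_obs, camera, job_done, grip_point_offset gives the robot as it stands.
- The arm moves only by the tool move_arm, never from a script. Its argument "deltas" is a list that holds one entry, the list of rows, each a list of 4 numbers: the shift along the tool's x, y, z in m, then the turn about the tool's y in degrees. A call has 1 to 5 rows; each row is the pose to reach, as a shift and turn from the pose commanded when the call began, along the tool's axes at that moment; what a row does not reach only later rows make up. A row lasts 1/10 s, in which the tool goes at most 50 mm and 8.59 degrees, less where a joint would pass 70% of its speed; a pose out of reach is approached as far as the arm can. A call with a gripper value outside its range is refused whole. "claw" is the finger opening in m, from 0 to 0.0854, set as the call begins (left out, the last holds). The fingers move at their own pace and stop on an object; "newtons" is the grip in N (left out, the last holds). Time passes only in rows, so rows that repeat a pose let the fingers close. It gives the time, the measured TCP pose, the force and the opening at its end, in the units of the state.
- get_obs(): the state, without advancing time (a new reading comes with each control period).
- camera(name): name is "scene" or "top" or "wrist"; returns a dict with "color" (420x560x3 uint8, blue, green, red), "range_z" (420x560 float32, m along the optical axis (not along the pixel's ray), 0 where there is no reading), "fx", "fy", "cx", "cy" (pixels), "T" (4x4, takes a point from camera to world coordinates). Camera axes: x right, y down, z forward; pixel columns grow to the right and rows downward; lengths in m; the calibration is good to about 2 mm. A picture is of the moment at which its call begins.
- job_done(): hands the job in, once; it reports no verdict.
The state is a dict: "time": time; "q": joint angles; "qd": joint speeds; "joint_efforts": joint torques, N m; "ee_pos": TCP position; "tcp_rot": TCP orientation; "wrist_force": force on the tool from outside, world axes, zero at the start; "torque": the same for the moment, N m; "opening": finger opening in m.
Only numpy, scipy, OpenCV 4.12 (cv2) and the standard library are available. Lean on these libraries where they do the work, as an engineer would, in place of code of your own. Each camera call takes 0.05 s, during which the arm holds its last target. There are 200 camera calls.

## Working session

There is one attempt and no reset: what is moved stays moved. The work goes in short steps, Python scripts to look and compute and a tool call to move; the robot and the scene stay as the last step left them, time stands still between calls to the robot, and variables do not carry over. Pictures are saved under pics/ and viewed, about 12 in all and at most 16, crops included, and the job is handed in when it is done.

Besides the shell and the picture viewer there is one more tool, called after ">>>" as name(argument=value, ...), one argument or row to a line, values as JSON. move_arm: Moves the arm, as the interface text tells. Its arguments: {"type":"object","properties":{"deltas":{"type":"array"},"claw":{"type":"number"},"newtons":{"type":"number"}},"required":["deltas"]}

```bash
ls; mkdir -p pics
python3 - <<'E'
from workcell import *
import cv2,json
print(get_obs(),grip_point_offset)
for n in("scene","top"):
    c=camera(n);cv2.imwrite(f"pics/{n}0.png",c["color"]);print(n,c["fx"],c["cx"],c["cy"],c["T"].round(3).tolist())
E
```

```text
pics
{'time': 0.0, 'q': array([-7.56301110e+01,  5.01203595e+00,  1.00339355e+01,  9.50992188e+01,
        1.63506674e-03,  9.00007605e+01]), 'qd': array([ 0.09915357, -0.04657775, -0.05069811, -0.00063208, -0.02610528,
        0.05633106]), 'joint_efforts': array([ 5.48508524e-04, -5.20386350e+01,  4.64806044e+01,  1.62519672e-02,
       -5.11422354e-05,  4.96553992e-05]), 'ee_pos': array([ 0.13645053, -0.53256882,  0.23056944]), 'tcp_rot': array([-9.00773192e+01,  1.63403900e-03, -1.65630874e+02]), 'wrist_force': array([-0.5796727 , -0.15189302,  0.88612842]), 'torque': array([ 0.03717479,  0.03916485, -0.01855981]), 'opening': 0.0852654472583367} 0.0187
scene 415.4371318826213 279.586751829883 209.2659194241084 [[-0.838, 0.458, -0.297, 0.795], [0.546, 0.692, -0.472, 0.443], [-0.011, -0.558, -0.83, 0.874], [0.0, 0.0, 0.0, 1.0]]
top 404.91536790869236 281.84755209412424 211.56099858711457 [[0.027, -0.998, 0.048, 0.456], [-0.999, -0.026, 0.021, -0.03], [-0.019, -0.049, -0.999, 0.776], [0.0, 0.0, 0.0, 1.0]]
```

View pics/scene0.png

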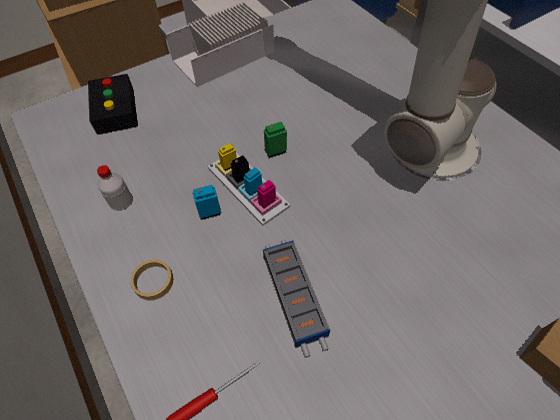

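View pics/top0.png

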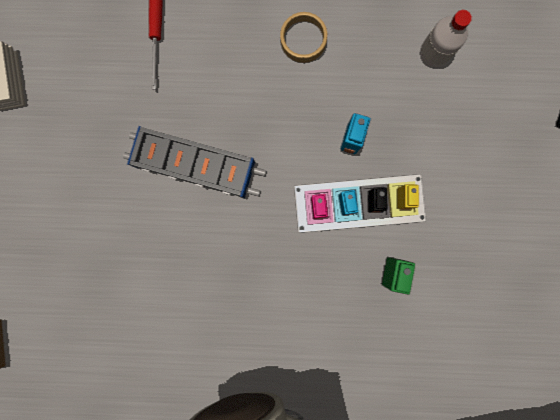

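The top view shows the dock row (rows about 200). Left to right it holds magenta (319,207), cyan (348,203), black (377,200) and yellow (411,197). The carriage's orange bay marks are at (152,150), (178,158), (205,166) and (232,173). There are two cyan blocks: (348,203) in the pale cyan nest and a larger one loose at (356,132). The green one at (400,276) is to be left alone. I'll measure next and confirm the cyan choice in a crop.

```bash
cat > h.py <<'E'
import numpy as np,cv2
from workcell import *
def world(c):
    v,u=np.mgrid[:420,:560];Z=c["range_z"]
    P=np.stack([(u-c["cx"])/c["fx"]*Z,(v-c["cy"])/c["fy"]*Z,Z],-1)
    return P@c["T"][:3,:3].T+c["T"][:3,3]
def cast(c,uv,z):
    uv=np.atleast_2d(uv).astype(float)
    d=np.c_[(uv[:,0]-c["cx"])/c["fx"],(uv[:,1]-c["cy"])/c["fy"],np.ones(len(uv))]@c["T"][:3,:3].T
    o=c["T"][:3,3]; return o+d*((z-o[2])/d[:,2])[:,None]
def rect(p):
    """centre, long, short (mm), angle of long axis from world x (deg, -90..90)"""
    (cx,cy),(w,h),a=cv2.minAreaRect((p*1000).astype(np.float32))
    if w<h:w,h,a=h,w,a+90
    return np.round([cx,cy,w,h,(a+90)%180-90],1)
def comps(m,amin=30):
    n,l,s,ct=cv2.connectedComponentsWithStats(m.astype(np.uint8))
    return [(l==i,ct[i],s[i,4]) for i in range(1,n) if s[i,4]>amin]
E
python3 - <<'E'
from h import *
c=camera("top");W=world(c);im=c["color"]
cv2.imwrite("pics/crop1.png",cv2.resize(im[90:310,280:450],None,fx=3.4,fy=2.7))
z=W[...,2];print("table z",np.median(z[60:100,200:260]))
for m,ct,a in comps((z>.04)&(z<.13)):
    q=W[m];zt=np.percentile(q[:,2],90)
    t=m&(z>zt-.005); uv=np.argwhere(t)[:,::-1]
    print("tall",ct.round(),a,"ztop",zt.round(4),"bgr",np.median(im[t],0),rect(cast(c,uv,zt)[:,:2]))
hsv=cv2.cvtColor(im,cv2.COLOR_BGR2HSV)
o=(hsv[...,0]>5)&(hsv[...,0]<20)&(hsv[...,1]>130);o[:130]=0;o[190:]=0;o[:,270:]=0
for m,ct,a in comps(o,15): print("bay",ct.round(1),a,"z",np.median(z[m]).round(4),cast(c,ct,.03)[0].round(4))
w=(z>.036)&(z<.052);w[:,270:]=0;w[:110]=0
for m,ct,a in comps(w,200): print("walls",ct,a,np.median(z[m]),rect(cast(c,np.argwhere(m)[:,::-1],.044)[:,:2]))
# cap tops by colour row + full body outlines at shoulder
for n,lo,hi in(("pl",.07,.1),):
  for m,ct,a in comps((z>lo)&(z<hi)&(np.arange(420)[:,None]>170)&(np.arange(420)[:,None]<235)): print("upper",ct.round(1),a,rect(W[m][:,:2]))
wh=(im.min(2)>170)&(z<.03);wh[:,:270]=0
for m,ct,a in comps(wh,300): print("plate",ct,a,rect(cast(c,np.argwhere(m)[:,::-1],.012)[:,:2]))
E
```

```text
table z 0.0013699160930376597
tall [446.  38.] 1281 ztop 0.1085 bgr [64. 68. 76.] [ 805.2 -297.7   32.4   30.9  -32.8]
tall [ 3. 76.] 427 ztop 0.0478 bgr [171. 193. 207.] [740.5 505.5 111.8  18.7   3.5]
tall [355. 132.] 723 ztop 0.0986 bgr [175. 141.  34.] [ 633.6 -141.3   45.7   24.1  -15.2]
tall [189. 161.] 2197 ztop 0.0467 bgr [111. 113. 116.] [579.8 155.7 220.2  73.7  75.7]
tall [408. 196.] 486 ztop 0.091 bgr [ 50. 180. 208.] [ 522.9 -235.7   34.    18.4    0.7]
tall [378. 199.] 429 ztop 0.0912 bgr [23. 24. 25.] [ 515.7 -182.9   32.3   16.8    0.9]
tall [348. 202.] 396 ztop 0.091 bgr [184. 151.  42.] [ 510.  -130.8   33.7   18.    10.5]
tall [319. 206.] 355 ztop 0.0911 bgr [116.  49. 207.] [502.  -79.7  33.9  17.9   7.6]
tall [399. 276.] 848 ztop 0.1006 bgr [ 61. 122.  49.] [ 385.5 -221.3   46.2   24.9  -10.5]
tall [264. 393.] 69 ztop 0.1267 bgr [38.  46.  48.5] [199.5   2.5  36.3   2.2  89.2]
bay [151.5 150.6] 65 z 0.0319 [0.5998 0.2317 0.03  ]
bay [178.1 158.1] 63 z 0.0319 [0.587  0.1811 0.03  ]
bay [204.8 165.6] 65 z 0.0324 [0.5741 0.1306 0.03  ]
bay [231.6 173.3] 62 z 0.0316 [0.5608 0.0802 0.03  ]
walls [188.77348777 160.56670957] 2331 0.044928217503420464 [579.8 156.2 221.7  74.7  75.7]
upper [410.5 195.6] 376 [ 523.2 -236.1   40.2   23.6    3.1]
upper [379.2 198.7] 344 [ 516.7 -182.7   39.9   23.     2.7]
upper [348.8 201.6] 339 [ 510.1 -131.1   40.    23.9   11. ]
upper [319.1 205.5] 323 [502.1 -80.   39.7  23.9   7.6]
plate [353.64215938 204.15372751] 1945 [ 513.  -159.7  237.8   88.2  -83.4]
```

View pics/crop1.png

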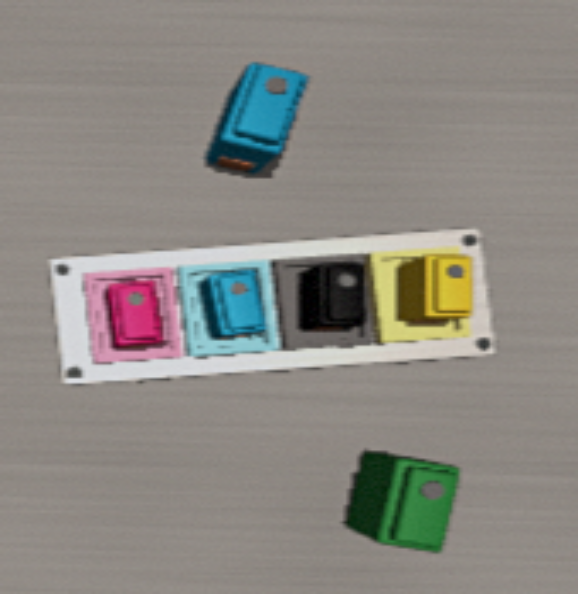

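The crop shows the cyan block in the pale cyan nest with a 34 x 18 mm cap, as listed. The loose cyan block's cap is 46 x 24 mm, so it is the larger lookalike, and the green one stays put. Heights, the 52 mm bay pitch and the carriage size all agree with the description.

```bash
cat > d.py <<'E'
import numpy as np,sys
from workcell import get_obs
# usage: d.py x y z yaw [ncalls]: per-call deltas from the present pose, in tool axes
x,y,z,yaw,*n=map(float,sys.argv[1:]);n=int(n[0]) if n else 1
o=get_obs();p=o["ee_pos"];yw=o["tcp_rot"][2]
D=(np.array([x,y,z])-p)/n;dy=((yaw-yw+180)%360-180)/n
for i in range(n):
    a=np.radians(yw+i*dy);X=np.array([np.cos(a),np.sin(a),0]);Z=np.array([-np.sin(a),np.cos(a),0])
    print("call",i+1,np.round([D@X,-D[2],D@Z],4),"turn",round(-dy,1))
E
python3 d.py .502 -.080 .15 -82.4 3
```

```text
call 1 [-0.1555  0.0269 -0.1159] turn -27.7
call 2 [-0.1916  0.0269 -0.0302] turn -27.7
call 3 [-0.1836  0.0269  0.0624] turn -27.7
```

>>> move_arm(
  deltas=[
    [[-0.031, 0.005, -0.023, -5.5], [-0.062, 0.011, -0.046, -11.1], [-0.093, 0.016, -0.07, -16.6], [-0.124, 0.022, -0.093, -22.2], [-0.1555, 0.027, -0.116, -27.7]],
  ],
  claw=0.07,
  newtons=40,
)

```text
time: 0.65
ee_pos: [0.2589, -0.3805, 0.2038]
tcp_rot: [-90.0, 0.0, -137.7]
wrist_force: [-0.0, 0.0, 0.7]
opening: 0.0705
```

>>> move_arm(
  deltas=[
    [[-0.038, 0.005, -0.006, -5.5], [-0.077, 0.011, -0.012, -11.1], [-0.115, 0.016, -0.018, -16.6], [-0.153, 0.022, -0.024, -22.2], [-0.1915, 0.027, -0.03, -27.7]],
  ],
)

```text
time: 1.15
ee_pos: [0.381, -0.2298, 0.1769]
tcp_rot: [-90.0, -0.0, -110.0]
wrist_force: [0.1, -0.1, 0.2]
opening: 0.07
```

>>> move_arm(
  deltas=[
    [[-0.037, 0.005, 0.0125, -5.5], [-0.073, 0.011, 0.025, -11.1], [-0.11, 0.016, 0.037, -16.6], [-0.147, 0.022, 0.05, -22.2], [-0.1835, 0.027, 0.0625, -27.7]],
  ],
)

```text
time: 1.65
ee_pos: [0.5032, -0.0791, 0.1498]
tcp_rot: [-90.0, 0.0, -82.3]
wrist_force: [0.5, -0.2, 0.6]
opening: 0.07
```

>>> move_arm(
  deltas=[
    [[0, 0, 0, 0], [0, 0, 0, 0]],
  ],
)

```text
time: 1.85
ee_pos: [0.5024, -0.08, 0.1497]
tcp_rot: [-90.1, 0.0, -82.5]
wrist_force: [-0.9, -0.6, -0.3]
opening: 0.0703
```

```bash
python3 - <<'E'
from h import *
c=camera("wrist");cv2.imwrite("pics/w1.png",c["color"])
E
python3 d.py .502 -.080 .04 -82.4
```

```text
call 1 [-7.0e-04  1.1e-01 -1.0e-04] turn -0.1
```

View pics/w1.png

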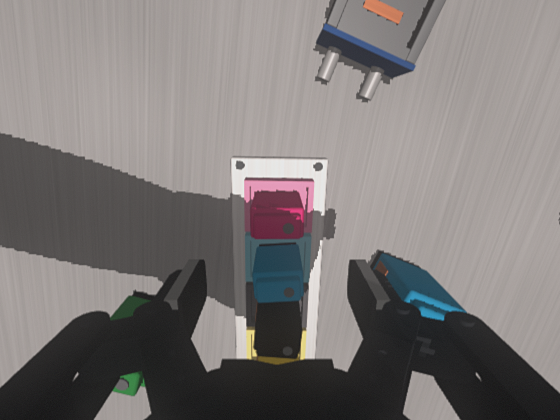

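The wrist view shows magenta at (277,215) between the fingers, with the row below it. I'll cross-check its position from this camera.

Run:
```python
from h import *
c=camera("wrist");W=world(c);z=W[...,2]
near=(c["range_z"]>0.05)
for nm,r in(("mag",(slice(170,245),slice(235,320))),):
    m=np.zeros_like(near);m[r]=1;m&=(z>.084)&(z<.1);print(nm,m.sum(),np.median(z[m]),rect(W[m][:,:2]))
```

```text
mag 1167 0.08884815784607847 [500.1 -79.8  33.5  18.6   7.7]
```

Both views agree within 2 mm, so I'll descend and grip.

>>> move_arm(
  deltas=[
    [[-0.0005, 0.03, 0, 0], [-0.0005, 0.06, 0, 0], [-0.0005, 0.09, 0, 0], [-0.0005, 0.11, 0, 0], [-0.0005, 0.11, 0, 0]],
  ],
)

```text
time: 2.45
ee_pos: [0.5002, -0.0809, 0.0379]
tcp_rot: [-90.2, 0.1, -82.7]
wrist_force: [-0.4, 1.2, 0.6]
opening: 0.07
```

>>> move_arm(
  deltas=[
    [[0, 0, 0, 0], [0, 0, 0, 0], [0, 0, 0, 0], [0, 0, 0, 0], [0, 0, 0, 0]],
  ],
  claw=0.03,
)

```text
time: 2.95
ee_pos: [0.5033, -0.0806, 0.0422]
tcp_rot: [-89.9, -0.1, -82.5]
wrist_force: [-2.0, -2.1, 6.8]
opening: 0.0397
```

```bash
python3 d.py .502 -.080 .17 -82.4;python3 -c "from workcell import *;print(get_obs()['opening'],get_obs()['wrist_force'])"
```

```text
call 1 [-0.0008 -0.1278 -0.0013] turn -0.1
0.03965418806250106 [-1.95765238 -2.05629185  6.76352332]
```

>>> move_arm(
  deltas=[
    [[0, -0.015, 0, 0], [0, -0.04, 0, 0], [0, -0.075, 0, 0], [0, -0.105, 0, 0], [0, -0.12, 0, 0]],
  ],
)

```text
time: 3.45
ee_pos: [0.5034, -0.0803, 0.1643]
tcp_rot: [-89.8, -0.1, -82.5]
wrist_force: [0.1, 0.6, -1.5]
opening: 0.0399
```

```bash
python3 d.py .561 .080 .16 -104.4 1;python3 -c "from workcell import *;print(get_obs()['opening'],get_obs()['ee_pos'],get_obs()['wrist_force'])"
```

```text
call 1 [-0.1514  0.0043  0.078 ] turn 21.9
0.03992926387920996 [ 0.5033629  -0.08027866  0.1642676 ] [ 0.12664578  0.55343215 -1.52999157]
```

>>> move_arm(
  deltas=[
    [[-0.01, 0, 0.005, 1.5], [-0.025, 0, 0.0125, 4], [-0.045, 0, 0.023, 6.5], [-0.065, 0, 0.0335, 9.5], [-0.085, 0, 0.044, 12]],
  ],
)

```text
time: 3.95
ee_pos: [0.5351, 0.0106, 0.1603]
tcp_rot: [-90.0, 0.0, -94.7]
wrist_force: [0.6, -0.4, -1.9]
opening: 0.0394
```

```bash
python3 d.py .561 .080 .16 -104.4 1
```

```text
call 1 [-0.0713  0.0003  0.0202] turn 9.7
```

>>> move_arm(
  deltas=[
    [[-0.02, 0, 0.006, 2.5], [-0.04, 0, 0.011, 5], [-0.058, 0, 0.016, 7.5], [-0.0705, 0, 0.02, 9.8], [-0.0705, 0, 0.02, 9.8]],
  ],
)

```text
time: 4.45
ee_pos: [0.5607, 0.0798, 0.1599]
tcp_rot: [-90.0, 0.0, -104.3]
wrist_force: [-0.7, -0.1, -0.8]
opening: 0.0395
```

>>> move_arm(
  deltas=[
    [[0, 0.02, 0, 0], [0, 0.045, 0, 0], [0, 0.065, 0, 0], [0, 0.075, 0, 0], [0, 0.075, 0, 0]],
  ],
)

```text
time: 4.95
ee_pos: [0.5596, 0.078, 0.084]
tcp_rot: [-90.1, -0.1, -104.3]
wrist_force: [-0.3, 0.1, -0.5]
opening: 0.0399
```

```bash
python3 d.py .561 .080 .053 -104.4 1
python3 - <<'E'
from h import *
o=get_obs();print(o['ee_pos'],o['tcp_rot'])
c=camera("wrist");cv2.imwrite("pics/w2.png",c["color"])
E
```

```text
call 1 [-0.0023  0.031   0.0009] turn 0.1
[0.55958565 0.07798407 0.08403679] [-9.01333011e+01 -5.71787829e-02 -1.04317244e+02]
```

View pics/w2.png

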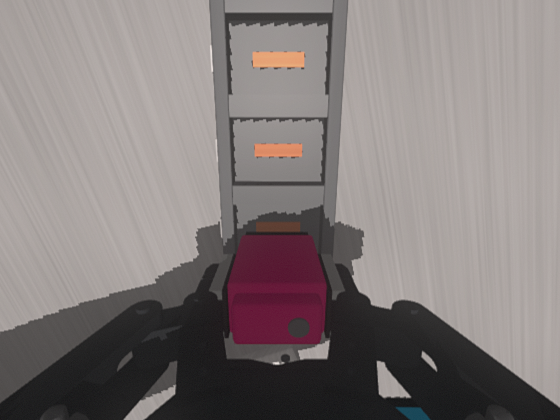

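The cartridge (277,290) is square over the end bay, and the other three marks at (278,60), (278,150) and (278,227) are still free. I'll lower it the last 30 mm.

>>> move_arm(
  deltas=[
    [[-0.001, 0.01, 0, 0], [-0.001, 0.02, 0, 0], [-0.001, 0.027, 0, 0], [-0.001, 0.031, 0, 0], [-0.001, 0.031, 0, 0]],
  ],
)

```text
time: 5.5
ee_pos: [0.5605, 0.0795, 0.0551]
tcp_rot: [-90.0, 0.0, -104.3]
wrist_force: [-4.4, -0.9, 7.3]
opening: 0.0397
```

>>> move_arm(
  deltas=[
    [[0, 0, 0, 0], [0, 0, 0, 0], [0, 0, 0, 0]],
  ],
)

```text
time: 5.8
ee_pos: [0.5605, 0.0795, 0.0552]
tcp_rot: [-90.0, 0.0, -104.3]
wrist_force: [-4.4, 0.4, 9.4]
opening: 0.0396
```

>>> move_arm(
  deltas=[
    [[0, 0, 0, 0], [0, 0, 0, 0], [0, 0, 0, 0], [0, 0, 0, 0]],
  ],
  claw=0.065,
)

```text
time: 6.2
ee_pos: [0.5607, 0.0795, 0.0541]
tcp_rot: [-90.0, -0.0, -104.3]
wrist_force: [-0.3, 0.0, 0.1]
opening: 0.0649
```

>>> move_arm(
  deltas=[
    [[0, -0.01, 0, 0], [0, -0.03, 0, 0], [0, -0.06, 0, 0], [0, -0.09, 0, 0], [0, -0.11, 0, 0]],
  ],
)

```text
time: 6.7
ee_pos: [0.5612, 0.0796, 0.1674]
tcp_rot: [-89.9, 0.1, -104.3]
wrist_force: [0.4, -0.8, 0.1]
opening: 0.0652
```

```bash
python3 d.py .510 -.131 .16 -79.2 2
python3 - <<'E'
from h import *
c=camera("top");cv2.imwrite("pics/t2.png",cv2.resize(c["color"][90:270,110:450],None,fx=2.3,fy=2.3))
E
```

```text
call 1 [0.1083 0.0037 0.0012] turn -12.6
call 2 [ 0.106   0.0037 -0.0224] turn -12.6
```

View pics/t2.png

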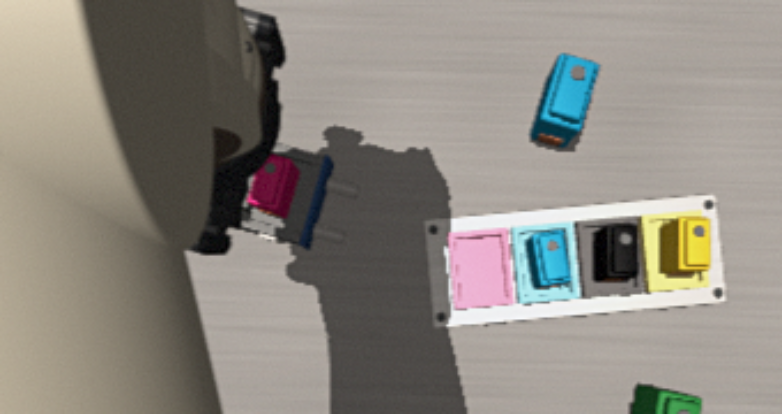

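Magenta stands upright in the end bay (crop 272,185), and the dock row is otherwise unchanged. Next is cyan.

>>> move_arm(
  deltas=[
    [[0.015, 0, 0, -2.5], [0.035, 0, 0, -5], [0.06, 0, 0, -7.5], [0.085, 0, 0.001, -10], [0.1085, 0, 0.001, -12.6]],
  ],
)

```text
time: 7.25
ee_pos: [0.5347, -0.0268, 0.1649]
tcp_rot: [-90.0, -0.0, -91.6]
wrist_force: [-0.5, -0.5, -0.3]
opening: 0.065
```

>>> move_arm(
  deltas=[
    [[0.025, 0, -0.005, -2.5], [0.05, 0, -0.01, -5], [0.075, 0, -0.016, -7.5], [0.094, 0, -0.02, -10], [0.106, 0, -0.0225, -12.6]],
  ],
)

```text
time: 7.75
ee_pos: [0.5088, -0.1325, 0.1649]
tcp_rot: [-90.0, -0.0, -79.1]
wrist_force: [-0.0, -0.3, -0.1]
opening: 0.0647
```

>>> move_arm(
  deltas=[
    [[0, 0, 0, 0], [0, 0, 0, 0], [0, 0, 0, 0]],
  ],
)

```text
time: 8.05
ee_pos: [0.5093, -0.1305, 0.1645]
tcp_rot: [-90.0, 0.0, -79.2]
wrist_force: [0.2, 0.7, -0.0]
opening: 0.0651
```

```bash
python3 d.py .510 -.131 .04 -79.2
python3 - <<'E'
from h import *
c=camera("wrist");W=world(c);z=W[...,2]
for m,ct,a in comps((z>.08)&(z<.097)&(abs(W[...,0]-.51)<.05)&(W[...,1]<-.05)&(W[...,1]>-.27),150):print(ct,a,np.median(c["color"][m],0),rect(W[m][:,:2]))
E
```

```text
call 1 [0.0006 0.1245 0.0006] turn 0.0
[277.42897727 219.4469697 ] 1056 [98. 81. 47.] [ 508.2 -130.6   35.4   17.4   10.6]
[273.16102564 280.22769231] 975 [36. 39. 42.] [ 514.8 -183.3   34.2   18.8    2.4]
[269.43644544 335.0416198 ] 889 [ 50.  99. 118.] [ 521.4 -236.5   34.3   19.5   -0.9]
```

>>> move_arm(
  deltas=[
    [[0, 0.03, 0, 0], [0, 0.065, 0, 0], [0, 0.1, 0, 0], [0, 0.12, 0, 0], [0, 0.1245, 0, 0]],
  ],
)

```text
time: 8.6
ee_pos: [0.5078, -0.1301, 0.0372]
tcp_rot: [-90.2, 0.1, -79.1]
wrist_force: [-0.1, -0.5, -0.7]
opening: 0.065
```

>>> move_arm(
  deltas=[
    [[0, 0, 0, 0], [0, 0, 0, 0], [0, 0, 0, 0], [0, 0, 0, 0], [0, 0, 0, 0]],
  ],
  claw=0.03,
)

```text
time: 9.1
ee_pos: [0.51, -0.1313, 0.0412]
tcp_rot: [-89.9, -0.0, -79.1]
wrist_force: [-0.5, 0.3, 6.4]
opening: 0.0398
```

>>> move_arm(
  deltas=[
    [[0, -0.015, 0, 0], [0, -0.04, 0, 0], [0, -0.075, 0, 0], [0, -0.105, 0, 0], [0, -0.12, 0, 0]],
  ],
)

```text
time: 9.6
ee_pos: [0.5099, -0.1314, 0.1635]
tcp_rot: [-89.8, -0.1, -79.1]
wrist_force: [1.3, 0.1, -0.4]
opening: 0.0398
```

```bash
python3 d.py .574 .1306 .16 -104.4 2
```

```text
call 1 [-0.1226  0.0017  0.0561] turn 12.6
call 2 [-0.1319  0.0017  0.028 ] turn 12.6
```

>>> move_arm(
  deltas=[
    [[-0.015, 0, 0.007, 2], [-0.037, 0, 0.017, 4.5], [-0.064, 0, 0.029, 7], [-0.094, 0, 0.043, 10], [-0.1225, 0, 0.056, 12.6]],
  ],
)

```text
time: 10.1
ee_pos: [0.541, 0.0008, 0.1596]
tcp_rot: [-90.0, -0.0, -91.9]
wrist_force: [0.3, -0.9, -1.0]
opening: 0.0393
```

>>> move_arm(
  deltas=[
    [[-0.03, 0, 0.0065, 2.5], [-0.062, 0, 0.013, 5.5], [-0.093, 0, 0.02, 8.5], [-0.118, 0, 0.025, 11], [-0.132, 0, 0.028, 12.6]],
  ],
)

```text
time: 10.6
ee_pos: [0.573, 0.1327, 0.1593]
tcp_rot: [-90.1, -0.0, -104.3]
wrist_force: [0.2, 0.1, -0.6]
opening: 0.0399
```

>>> move_arm(
  deltas=[
    [[0, 0, 0, 0], [0, 0, 0, 0], [0, 0, 0, 0]],
  ],
)

```text
time: 10.9
ee_pos: [0.5728, 0.13, 0.1597]
tcp_rot: [-90.0, -0.0, -104.3]
wrist_force: [0.1, -0.9, -1.0]
opening: 0.0399
```

```bash
python3 d.py .574 .1306 .055 -104.4
```

```text
call 1 [-0.0008  0.1047  0.001 ] turn 0.1
```

>>> move_arm(
  deltas=[
    [[-0.001, 0.025, 0.001, 0], [-0.001, 0.055, 0.001, 0], [-0.001, 0.08, 0.001, 0], [-0.001, 0.095, 0.001, 0], [-0.001, 0.1, 0.001, 0]],
  ],
)

```text
time: 11.4
ee_pos: [0.5735, 0.1307, 0.0583]
tcp_rot: [-90.1, -0.1, -104.4]
wrist_force: [-0.2, 0.7, -0.8]
opening: 0.04
```

>>> move_arm(
  deltas=[
    [[0, 0.003, 0, 0], [0, 0.006, 0, 0], [0, 0.006, 0, 0], [0, 0.006, 0, 0]],
  ],
)

```text
time: 11.8
ee_pos: [0.5747, 0.1316, 0.0546]
tcp_rot: [-89.9, 0.0, -104.3]
wrist_force: [0.2, 1.0, -1.5]
opening: 0.0397
```

>>> move_arm(
  deltas=[
    [[0, 0, 0, 0], [0, 0, 0, 0], [0, 0, 0, 0], [0, 0, 0, 0]],
  ],
  claw=0.065,
)

```text
time: 12.2
ee_pos: [0.5743, 0.1316, 0.0539]
tcp_rot: [-90.0, 0.0, -104.3]
wrist_force: [-0.5, -0.7, 0.1]
opening: 0.0649
```

>>> move_arm(
  deltas=[
    [[0, -0.01, 0, 0], [0, -0.03, 0, 0], [0, -0.06, 0, 0], [0, -0.09, 0, 0], [0, -0.11, 0, 0]],
  ],
)

```text
time: 12.7
ee_pos: [0.5747, 0.1316, 0.167]
tcp_rot: [-89.9, 0.1, -104.3]
wrist_force: [1.0, -0.2, -0.4]
opening: 0.0651
```

```bash
python3 d.py .516 -.183 .165 -87.8 2
python3 - <<'E'
from h import *
c=camera("wrist");cv2.imwrite("pics/w3.png",c["color"])
E
```

```text
call 1 [0.1597 0.001  0.0105] turn -8.3
call 2 [ 0.1595  0.001  -0.0126] turn -8.3
```

View pics/w3.png

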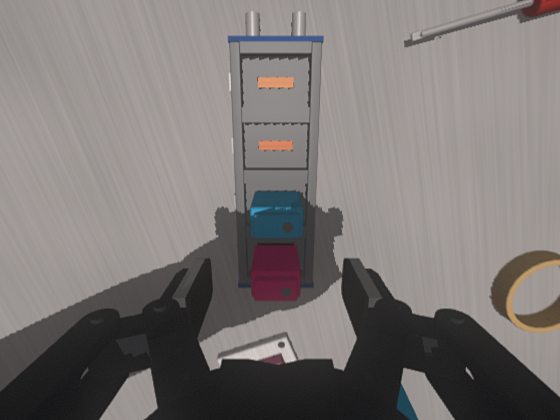

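Magenta (276,272) and cyan (276,213) stand upright in their bays, and the bays at (276,146) and (276,83) are free. Next is black.

>>> move_arm(
  deltas=[
    [[0.02, 0, 0.001, -1], [0.05, 0, 0.003, -2.5], [0.085, 0, 0.0055, -4.5], [0.125, 0, 0.008, -6.5], [0.1595, 0, 0.0105, -8.3]],
  ],
)

```text
time: 13.25
ee_pos: [0.5445, -0.0271, 0.1645]
tcp_rot: [-90.0, -0.0, -95.9]
wrist_force: [0.1, 0.8, -1.1]
opening: 0.0649
```

>>> move_arm(
  deltas=[
    [[0.038, 0, -0.003, -2], [0.076, 0, -0.006, -4], [0.112, 0, -0.009, -6], [0.142, 0, -0.011, -7.5], [0.1595, 0, -0.0125, -8.3]],
  ],
)

```text
time: 13.75
ee_pos: [0.5152, -0.185, 0.1644]
tcp_rot: [-90.0, -0.0, -87.8]
wrist_force: [-0.7, 0.0, -0.4]
opening: 0.065
```

>>> move_arm(
  deltas=[
    [[0, 0, 0, 0], [0, 0, 0, 0], [0, 0, 0, 0]],
  ],
)

```text
time: 14.05
ee_pos: [0.516, -0.1822, 0.164]
tcp_rot: [-90.0, 0.0, -87.7]
wrist_force: [0.9, -0.1, 0.8]
opening: 0.0648
```

```bash
python3 d.py .5155 -.183 .04 -87.8
```

```text
call 1 [ 0.0008  0.124  -0.0005] turn 0.1
```

>>> move_arm(
  deltas=[
    [[0.001, 0.03, 0, 0], [0.001, 0.065, 0, 0], [0.001, 0.1, 0, 0], [0.001, 0.12, 0, 0], [0.001, 0.124, 0, 0]],
  ],
)

```text
time: 14.55
ee_pos: [0.5145, -0.1824, 0.0372]
tcp_rot: [-90.2, 0.1, -87.7]
wrist_force: [0.1, -0.3, 0.6]
opening: 0.065
```

>>> move_arm(
  deltas=[
    [[0, 0, 0, 0], [0, 0, 0, 0], [0, 0, 0, 0], [0, 0, 0, 0], [0, 0, 0, 0]],
  ],
  claw=0.03,
)

```text
time: 15.05
ee_pos: [0.5167, -0.1841, 0.0413]
tcp_rot: [-89.9, -0.0, -87.7]
wrist_force: [-0.2, 0.7, 7.2]
opening: 0.0393
```

>>> move_arm(
  deltas=[
    [[0, -0.015, 0, 0], [0, -0.04, 0, 0], [0, -0.075, 0, 0], [0, -0.105, 0, 0], [0, -0.12, 0, 0]],
  ],
)

```text
time: 15.55
ee_pos: [0.5166, -0.1843, 0.1636]
tcp_rot: [-89.8, -0.1, -87.7]
wrist_force: [0.9, -0.2, -1.8]
opening: 0.0394
```

```bash
python3 d.py .587 .181 .16 -104.4 3
```

```text
call 1 [-0.1207  0.0012  0.0283] turn 5.6
call 2 [-0.1229  0.0012  0.0165] turn 5.6
call 3 [-0.1239  0.0012  0.0045] turn 5.6
```

>>> move_arm(
  deltas=[
    [[-0.015, 0, 0.0035, 0.7], [-0.037, 0, 0.0085, 1.7], [-0.063, 0, 0.015, 3], [-0.092, 0, 0.0215, 4.3], [-0.1205, 0, 0.0285, 5.6]],
  ],
)

```text
time: 16.05
ee_pos: [0.5394, -0.0614, 0.1597]
tcp_rot: [-90.0, -0.0, -93.4]
wrist_force: [1.1, 0.6, -1.6]
opening: 0.0394
```

>>> move_arm(
  deltas=[
    [[-0.025, 0, 0.003, 1.1], [-0.049, 0, 0.0065, 2.2], [-0.074, 0, 0.01, 3.4], [-0.098, 0, 0.013, 4.5], [-0.123, 0, 0.0165, 5.6]],
  ],
)

```text
time: 16.55
ee_pos: [0.563, 0.0604, 0.1596]
tcp_rot: [-90.0, -0.0, -99.0]
wrist_force: [0.5, 0.1, -0.9]
opening: 0.0393
```

>>> move_arm(
  deltas=[
    [[-0.03, 0, 0.001, 1.2], [-0.06, 0, 0.002, 2.6], [-0.088, 0, 0.003, 4], [-0.111, 0, 0.004, 5], [-0.124, 0, 0.0045, 5.6]],
  ],
)

```text
time: 17.05
ee_pos: [0.5867, 0.1827, 0.1593]
tcp_rot: [-90.1, -0.0, -104.5]
wrist_force: [-0.2, -0.7, -1.1]
opening: 0.0397
```

>>> move_arm(
  deltas=[
    [[0, 0, 0, 0], [0, 0, 0, 0], [0, 0, 0, 0]],
  ],
)

```text
time: 17.35
ee_pos: [0.5867, 0.1802, 0.1599]
tcp_rot: [-90.0, -0.0, -104.6]
wrist_force: [0.5, 0.8, -0.6]
opening: 0.0394
```

```bash
python3 d.py .587 .181 .0535 -104.4
```

```text
call 1 [-0.0009  0.1064  0.    ] turn -0.2
```

>>> move_arm(
  deltas=[
    [[-0.001, 0.025, 0, 0], [-0.001, 0.055, 0, 0], [-0.001, 0.08, 0, 0], [-0.001, 0.095, 0, 0], [-0.001, 0.1, 0, 0]],
  ],
)

```text
time: 17.85
ee_pos: [0.5864, 0.1813, 0.0583]
tcp_rot: [-90.1, -0.1, -104.6]
wrist_force: [-0.4, -0.5, -1.4]
opening: 0.0396
```

>>> move_arm(
  deltas=[
    [[0, 0.003, 0, 0], [0, 0.0065, 0, 0], [0, 0.0065, 0, 0], [0, 0.0065, 0, 0]],
  ],
)

```text
time: 18.25
ee_pos: [0.5877, 0.1824, 0.0543]
tcp_rot: [-89.9, 0.0, -104.5]
wrist_force: [1.0, -0.6, 2.0]
opening: 0.0397
```

>>> move_arm(
  deltas=[
    [[0, 0, 0, 0], [0, 0, 0, 0], [0, 0, 0, 0], [0, 0, 0, 0]],
  ],
  claw=0.065,
)

```text
time: 18.65
ee_pos: [0.5871, 0.1822, 0.0533]
tcp_rot: [-90.0, -0.0, -104.5]
wrist_force: [-1.0, 0.5, -0.2]
opening: 0.0653
```

>>> move_arm(
  deltas=[
    [[0, -0.01, 0, 0], [0, -0.03, 0, 0], [0, -0.06, 0, 0], [0, -0.09, 0, 0], [0, -0.11, 0, 0]],
  ],
)

```text
time: 19.15
ee_pos: [0.5875, 0.1824, 0.1665]
tcp_rot: [-89.9, 0.1, -104.5]
wrist_force: [0.3, 1.0, 0.2]
opening: 0.0649
```

```bash
python3 d.py .5225 -.236 .165 -88.8 3
python3 - <<'E'
from h import *
c=camera("wrist");cv2.imwrite("pics/w4.png",c["color"])
E
```

```text
call 1 [0.1404 0.0005 0.014 ] turn -5.2
call 2 [0.1411 0.0005 0.0011] turn -5.2
call 3 [ 0.1406  0.0005 -0.0118] turn -5.2
```

View pics/w4.png

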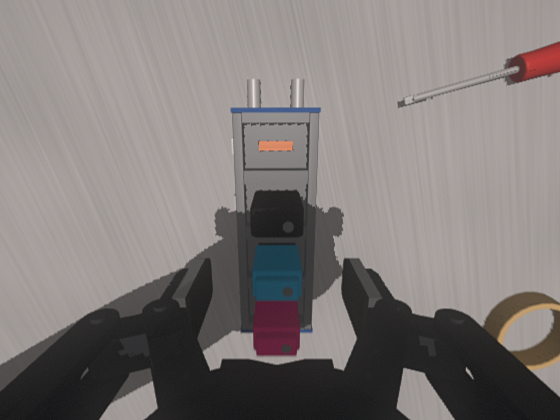

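Black (277,213) stands in its bay, and the last free bay is at (276,146). Next is yellow.

>>> move_arm(
  deltas=[
    [[0.018, 0, 0.002, -0.7], [0.045, 0, 0.0045, -1.7], [0.075, 0, 0.0075, -2.8], [0.108, 0, 0.011, -4], [0.1405, 0, 0.014, -5.2]],
  ],
)

```text
time: 19.7
ee_pos: [0.5651, 0.0416, 0.1639]
tcp_rot: [-90.0, 0.0, -99.3]
wrist_force: [0.6, -0.4, -0.0]
opening: 0.065
```

>>> move_arm(
  deltas=[
    [[0.028, 0, 0, -1], [0.056, 0, 0, -2], [0.084, 0, 0.0005, -3], [0.112, 0, 0.001, -4.1], [0.141, 0, 0.001, -5.2]],
  ],
)

```text
time: 20.2
ee_pos: [0.5433, -0.0977, 0.164]
tcp_rot: [-90.0, -0.0, -94.1]
wrist_force: [0.1, -0.2, 0.1]
opening: 0.065
```

>>> move_arm(
  deltas=[
    [[0.034, 0, -0.003, -1.2], [0.068, 0, -0.006, -2.5], [0.1, 0, -0.0085, -3.8], [0.126, 0, -0.0105, -4.7], [0.1405, 0, -0.012, -5.2]],
  ],
)

```text
time: 20.7
ee_pos: [0.5209, -0.2378, 0.1638]
tcp_rot: [-90.0, -0.0, -89.0]
wrist_force: [0.0, 1.1, 0.3]
opening: 0.065
```

>>> move_arm(
  deltas=[
    [[0, 0, 0, 0], [0, 0, 0, 0], [0, 0, 0, 0]],
  ],
)

```text
time: 21.0
ee_pos: [0.5216, -0.2352, 0.1636]
tcp_rot: [-90.0, 0.0, -88.9]
wrist_force: [0.8, 0.4, -0.2]
opening: 0.0647
```

```bash
python3 d.py .5225 -.236 .04 -88.8;python3 - <<'E'
from h import *
c=camera("wrist");W=world(c);z=W[...,2]
for m,ct,a in comps((z>.08)&(z<.097)&(abs(W[...,0]-.51)<.05)&(W[...,1]<-.05)&(W[...,1]>-.27),150):print(ct,a,np.median(c["color"][m],0),rect(W[m][:,:2]))
E
```

```text
call 1 [0.0008 0.1236 0.0009] turn -0.1
[278.92914798 220.95336323] 1115 [ 46.  95. 113.] [ 521.  -236.    35.    18.8    1.2]
```

>>> move_arm(
  deltas=[
    [[0.001, 0.03, 0, 0], [0.001, 0.065, 0, 0], [0.001, 0.1, 0, 0], [0.001, 0.12, 0, 0], [0.001, 0.1235, 0, 0]],
  ],
)

```text
time: 21.55
ee_pos: [0.5201, -0.2354, 0.037]
tcp_rot: [-90.2, 0.1, -88.9]
wrist_force: [-1.0, -0.8, 0.3]
opening: 0.0651
```

>>> move_arm(
  deltas=[
    [[0, 0, 0, 0], [0, 0, 0, 0], [0, 0, 0, 0], [0, 0, 0, 0], [0, 0, 0, 0]],
  ],
  claw=0.03,
)

```text
time: 22.05
ee_pos: [0.5223, -0.2371, 0.0414]
tcp_rot: [-89.9, -0.0, -88.9]
wrist_force: [0.5, 0.5, 6.3]
opening: 0.0399
```

>>> move_arm(
  deltas=[
    [[0, -0.015, 0, 0], [0, -0.04, 0, 0], [0, -0.075, 0, 0], [0, -0.105, 0, 0], [0, -0.12, 0, 0]],
  ],
)

```text
time: 22.55
ee_pos: [0.5221, -0.2373, 0.1637]
tcp_rot: [-89.8, -0.1, -88.9]
wrist_force: [0.8, -0.6, -1.5]
opening: 0.0398
```

```bash
python3 d.py .600 .2317 .16 -104.4 4
```

```text
call 1 [-0.1169  0.0009  0.0216] turn 3.9
call 2 [-0.1181  0.0009  0.0137] turn 3.9
call 3 [-0.1187  0.0009  0.0057] turn 3.9
call 4 [-0.1188  0.0009 -0.0023] turn 3.9
```

>>> move_arm(
  deltas=[
    [[-0.015, 0, 0.003, 0.5], [-0.037, 0, 0.007, 1.2], [-0.062, 0, 0.0115, 2.1], [-0.089, 0, 0.0165, 3], [-0.117, 0, 0.0215, 3.9]],
  ],
)

```text
time: 23.05
ee_pos: [0.5406, -0.1186, 0.1596]
tcp_rot: [-90.0, 0.0, -92.9]
wrist_force: [0.9, 0.0, -2.0]
opening: 0.0395
```

>>> move_arm(
  deltas=[
    [[-0.024, 0, 0.003, 0.8], [-0.047, 0, 0.0055, 1.6], [-0.071, 0, 0.008, 2.4], [-0.095, 0, 0.011, 3.2], [-0.118, 0, 0.0135, 3.9]],
  ],
)

```text
time: 23.55
ee_pos: [0.56, -0.0013, 0.1596]
tcp_rot: [-90.0, -0.0, -96.8]
wrist_force: [0.0, 0.1, -1.9]
opening: 0.0393
```

>>> move_arm(
  deltas=[
    [[-0.024, 0, 0.001, 0.8], [-0.047, 0, 0.0025, 1.6], [-0.071, 0, 0.0035, 2.4], [-0.095, 0, 0.0045, 3.2], [-0.1185, 0, 0.0055, 3.9]],
  ],
)

```text
time: 24.05
ee_pos: [0.5793, 0.1157, 0.1595]
tcp_rot: [-90.0, -0.0, -100.7]
wrist_force: [0.3, -0.1, -0.2]
opening: 0.0393
```

>>> move_arm(
  deltas=[
    [[-0.028, 0, -0.0005, 0.9], [-0.056, 0, -0.001, 1.9], [-0.083, 0, -0.0015, 2.8], [-0.106, 0, -0.002, 3.5], [-0.119, 0, -0.0025, 3.9]],
  ],
)

```text
time: 24.55
ee_pos: [0.5987, 0.2337, 0.1592]
tcp_rot: [-90.0, -0.0, -104.5]
wrist_force: [-0.5, -0.2, -1.0]
opening: 0.0395
```

>>> move_arm(
  deltas=[
    [[0, 0, 0, 0], [0, 0, 0, 0], [0, 0, 0, 0]],
  ],
)

```text
time: 24.85
ee_pos: [0.5989, 0.2311, 0.1599]
tcp_rot: [-90.0, -0.0, -104.6]
wrist_force: [0.3, 0.1, -2.0]
opening: 0.0393
```

```bash
python3 d.py .600 .2317 .0535 -104.4
```

```text
call 1 [-0.0009  0.1064  0.0009] turn -0.2
```

>>> move_arm(
  deltas=[
    [[-0.001, 0.025, 0.001, 0], [-0.001, 0.055, 0.001, 0], [-0.001, 0.08, 0.001, 0], [-0.001, 0.095, 0.001, 0], [-0.001, 0.1, 0.001, 0]],
  ],
)

```text
time: 25.35
ee_pos: [0.5994, 0.2318, 0.0583]
tcp_rot: [-90.1, -0.1, -104.6]
wrist_force: [0.3, 0.2, -1.0]
opening: 0.0399
```

>>> move_arm(
  deltas=[
    [[0, 0.003, 0, 0], [0, 0.0065, 0, 0], [0, 0.0065, 0, 0], [0, 0.0065, 0, 0]],
  ],
)

```text
time: 25.75
ee_pos: [0.6007, 0.2331, 0.0544]
tcp_rot: [-89.9, 0.1, -104.5]
wrist_force: [0.7, -0.2, 2.3]
opening: 0.0396
```

>>> move_arm(
  deltas=[
    [[0, 0, 0, 0], [0, 0, 0, 0], [0, 0, 0, 0], [0, 0, 0, 0]],
  ],
  claw=0.065,
)

```text
time: 26.15
ee_pos: [0.6001, 0.2329, 0.0532]
tcp_rot: [-90.0, -0.0, -104.5]
wrist_force: [0.1, -0.4, 0.0]
opening: 0.0649
```

>>> move_arm(
  deltas=[
    [[0, -0.01, 0, 0], [0, -0.03, 0, 0], [0, -0.06, 0, 0], [0, -0.1, 0, 0], [0, -0.14, 0, 0]],
  ],
)

```text
time: 26.65
ee_pos: [0.5997, 0.2327, 0.1953]
tcp_rot: [-90.0, -0.0, -104.5]
wrist_force: [-0.1, 0.6, 1.3]
opening: 0.0646
```

```bash
python3 d.py .45 -.15 .25 -104.4 3
```

```text
call 1 [ 0.136  -0.0182 -0.0163] turn -0.0
call 2 [ 0.136  -0.0182 -0.0164] turn -0.0
call 3 [ 0.136  -0.0182 -0.0165] turn -0.0
```

Clear of the carriage now. I'll move aside for a free top view of it.

>>> move_arm(
  deltas=[
    [[0.02, -0.004, -0.003, 0], [0.045, -0.008, -0.006, 0], [0.075, -0.012, -0.009, 0], [0.105, -0.015, -0.013, 0], [0.136, -0.018, -0.016, 0]],
  ],
)

```text
time: 27.15
ee_pos: [0.5499, 0.1044, 0.2123]
tcp_rot: [-90.0, 0.0, -104.5]
wrist_force: [-0.4, -0.5, 1.0]
opening: 0.0648
```

>>> move_arm(
  deltas=[
    [[0.027, -0.004, -0.003, 0], [0.054, -0.008, -0.006, 0], [0.081, -0.012, -0.009, 0], [0.108, -0.015, -0.013, 0], [0.136, -0.018, -0.016, 0]],
  ],
)

```text
time: 27.65
ee_pos: [0.5003, -0.0233, 0.2304]
tcp_rot: [-89.9, 0.0, -104.5]
wrist_force: [0.3, 0.2, -0.3]
opening: 0.0646
```

>>> move_arm(
  deltas=[
    [[0.027, -0.004, -0.003, 0], [0.054, -0.008, -0.006, 0], [0.081, -0.012, -0.009, 0], [0.115, -0.015, -0.013, 0], [0.136, -0.018, -0.016, 0]],
  ],
)

```text
time: 28.15
ee_pos: [0.4505, -0.1516, 0.2484]
tcp_rot: [-89.9, -0.0, -104.6]
wrist_force: [0.3, 0.6, 0.0]
opening: 0.0653
```

Run:
```python
from h import *
c=camera("top");W=world(c);z=W[...,2];im=c["color"]
cv2.imwrite("pics/t3.png",cv2.resize(im[90:250,90:290],None,fx=3.5,fy=3.5))
for m,ct,a in comps((z>.095)&(z<.112)&(W[...,1]>.03)&(W[...,0]>.5)&(W[...,1]<.3)):
    t=np.argwhere(m)[:,::-1];print(ct.round(),a,np.median(im[m],0),np.median(z[m]).round(4),rect(cast(c,t,.103)[:,:2]))
s=camera("scene");cv2.imwrite("pics/s3.png",s["color"])
```

```text
[137. 142.] 236 [ 63.  210.5 231. ] 0.1032 [599.8 231.   34.3  20.  -15.9]
[166. 150.] 240 [35.5 37.  38.5] 0.1032 [586.2 179.2  34.1  23.7 -14.4]
[196. 159.] 231 [210. 176.  57.] 0.1031 [573.5 129.4  34.1  20.8 -14.5]
[226. 168.] 232 [134.  60. 230.] 0.1029 [559.7  78.7  34.1  20.8 -16.5]
```

View pics/t3.png

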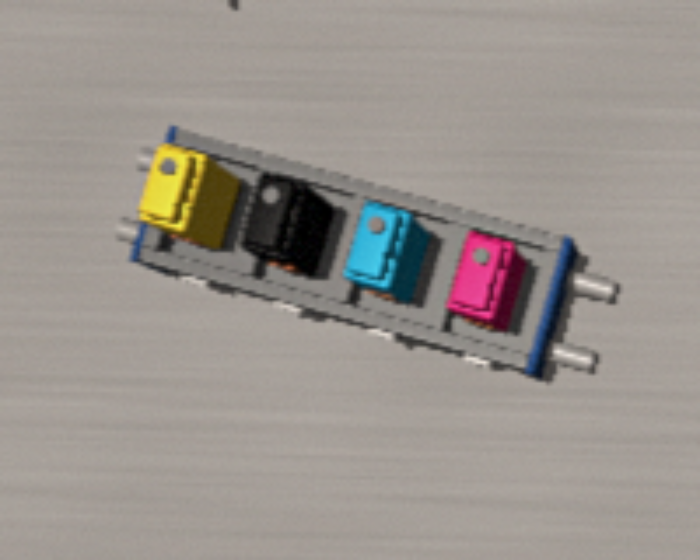

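View pics/s3.png

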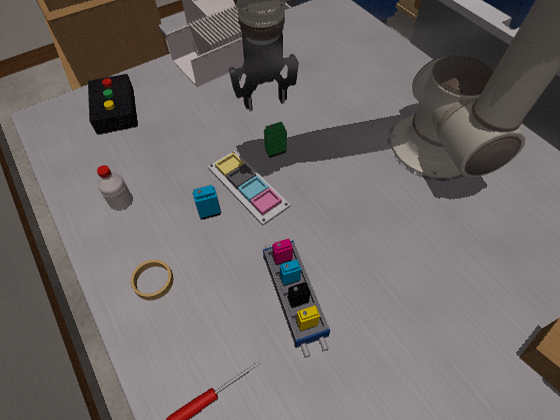

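All four stand in their bays in reverse order (top crop: yellow, black, cyan, magenta from left to right), within about 2 mm and 2° of square. The nests are empty, the lookalikes have not moved and the arm is clear, so I'll hand in.

```bash
python3 -c "from workcell import *;print(job_done())"
```

```text
the job is handed in; nothing more can be done
None
```

The four cartridges are in the carriage in reverse order. From left to right the carriage now holds yellow, black, cyan and magenta; the dock row was magenta, cyan, black, yellow. I handed the job in at about 28 s of the 112 s allowed.

- **Placement:** in the last top view each cap was about 103 mm above the table, against 102 mm expected for a cartridge standing on the bay floor. Each was within about 2 mm of its bay centre and about 2° of square.
- **Scene:** the final picture shows empty nests, the larger loose cyan block and the green one where they were, and the arm clear of everything.
- **Forces:** wrist force readings stayed under about 10 N.
- **Checks that disagreed:** the wrist and top cameras differed by up to about 2 mm. The angle of the yellow cartridge varied between readings, from -1° to 3°. In the last view three of the four cap widths read 2–3 mm over the listed 18 mm, and black read 6 mm over. I put this down to the height mask catching some of the sides.

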